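Fit a cutter bar into a tool handle and latch it

ROBOT

A 6-joint arm with a two-finger parallel gripper is mounted at the origin on a cart in front of the work surface, level with it; the furniture and walls round the work are solid. World frame = base frame: x ahead of the robot, y to its left, z up, the work surface at z = 0. Lengths are in m, angles in rad, forces in N, time in s.
With the tool pointing down it reaches from about 0.325 to 0.85 m from the base axis. Payload 4.4 kg.
Tool frame: the origin (TCP) lies on the centre line of the jaws, within the pads' length; the fingertips stand 8 mm ahead of it and the grasp point (between the pads) lies 11 mm behind it (ctrl.tcp_to_tips is the distance from the TCP to the fingertips, in m); z points along the fingers, y is the direction in which the jaws open and shut (so a half turn about z gives the same grasp; the last joint's range is limited). The gripper opens to 94 mm and grips with 3 to 60 N. Pads are 16 mm wide; open, the fingers measure 119 mm over their backs; the gripper's body (75 mm by 177 mm) begins 78 mm behind the grasp point.
Start: joints at [1.067, 0.207, 1.542, -0, 1.393, -0.15], TCP at [0.199, 0.539, 0.213] pointing down, gripper open.
Joint ranges: [-2.73, 2.73], [-0.86, 2.22], [0.23, 2.46], [-1.11, 4.25], [0.08, 2.63], [-2.82, 2.82]. Speed limits (rad/s): [2.79, 2.79, 3.14, 3.14, 3.14, 3.14].

INTERFACE

Orientations are given as [roll, pitch, yaw] about the fixed x, y, z axes, in that order (R = Rz(yaw) Ry(pitch) Rx(roll)).
In Python, from bench import ctrl gives the robot as it stands. The module is installed in compiled form; this text tells all that it offers.
- The arm moves only by the tool arm_command, never from a script. Its arguments are lists of equal length, an entry for each row: "delta_pos": the shift along the world's x, y, z as a fraction of full scale, a list of three; "twist": the turn about the world's z as a fraction of full scale; "grip": the opening, from -1 (shut) to 1 (fully open), so that 0 is half open. A call has 1 to 5 rows; each row shifts and turns the commanded pose from where the row before left it; what a row does not reach is not made up. Full scale, the value 1, is 0.4 m for a shift and 45 degrees for a turn. A row lasts 1/8 s, in which the tool goes at most 62.5 mm and 10.7 degrees, less where a joint would pass 70% of its speed; a pose out of reach is approached as far as the arm can. A call with a number of a shift or a turn outside -1 to 1 is refused whole. A call with a gripper value outside its range is refused whole. The fingers move at their own pace and stop on an object; the grip force is fixed at half the most. Time passes only in rows, so rows that do not move let the fingers close. It gives the time, the measured TCP pose, the force and the opening at its end, in the units of the state.
- ctrl.observe(): the state, without advancing time (a new reading comes with each control period).
- ctrl.camera(name): name is "scene" or "top" or "wrist"; returns (picture, depth): 384x512x3 uint8, red, green, blue; 384x512 float32, m along the optical axis (not along the pixel's ray), 0 where there is no reading.
- ctrl.calibration(name): a dict with "vfov" (degrees; the focal length in pixels is half the picture's height over the tangent of half this angle, whatever the lens; pixels are square), "cx", "cy" (the principal point, pixels), "k1" (the pictures are not rectified: a ray, as slopes to the right and down, at radius r is drawn at 1 + k1 r^2 times it, then the intrinsics apply), "rvec" (rotation vector, rad) and "tvec" (3), from world to camera coordinates, as OpenCV has them. Camera axes: x right, y down, z forward; pixel columns grow to the right and rows downward; lengths in m; the calibration is good to about 2 mm. A picture is of the moment at which its call begins: read the wrist's pose just before it. calibration takes no time and is no camera call; for the wrist camera it gives the pose at the moment of the call.
- ctrl.finish_job(): hands the job in, once; it reports no verdict.
Trained networks look in the newest picture that a camera, given by its name, has taken for a name from the list of things; names that differ only in an ending like _2 or _b are one class to them, and where a whole thing is asked for, a point or a joint stands for the part that bears it (a point fixed in the world has none). Each returns a list of dicts, best first, with "conf" (0 to 1); they miss things now and then, are a little off and sometimes report something else, mostly with a low value. They report only what shows in the picture. A call takes as long as a camera call.
- ctrl.look_for(query, camera): "bbox" ([centre column, centre row, width, height] in pixels, round what is visible of it).
- ctrl.mark_of(query, camera): "location" ([column, row] in pixels: a listed point, or the origin of a listed thing).
The state is a dict: "time": time; "joint_pos": joint angles; "qvel": joint speeds; "joint_efforts": joint torques, N m; "position": TCP position; "ee_rot": TCP orientation; "ft_force": force on the tool from outside, world axes, zero at the start; "moment": the same for the moment, N m; "finger_gap": finger opening in m.
Only numpy, scipy, OpenCV 4.12 (cv2) and the standard library are available. Lean on these libraries where they do the work, as an engineer would, in place of code of your own. Each camera call takes 0.05 s, during which the arm holds its last target. There are 200 camera calls.

TASK

Take the cutter bar with the round cutter out of the fitted tray, slide it shank first, notch up, fully home into the square socket of the tool handle that lies in the cradle, and then flip the latch on the socket all the way down so that its tooth drops into the bar's notch. Ease the bar in gently without forcing it, and leave the other two bars in their slots and everything else on the bench where it is.

Things in the scene. Friction and masses are not known exactly. Their poses are not given: they have to be found in the camera images.
- round_bar: The bar to fit: bright steel, 20 mm square, 190 mm long, 0.35 kg, with a dark round disc cutter (30 mm across) on one end. Origin: centre of its underside; x runs to the plain shank end (+95 mm, last 5 mm chamfered), z up. Full square from x = -62 to +91 mm; a thinner neck carries the cutter (centre x = -80 mm). Notch 8 mm deep across the top at x = 17 to 35 mm. Mass centre near x = 0.
- square_bar: Another bar lying in the tray: steel, 20 mm square, 190 mm long, 0.35 kg, with a square cutter 26 mm wide. Origin at the centre of its underside; x runs along the bar to the plain shank end (x = +95 mm), z up. Same shape as round_bar otherwise.
- pointed_bar: Another bar lying in the tray: steel, 20 mm square, 190 mm long, 0.35 kg, with a diamond cutter 30 mm across, pointing ahead. Origin at the centre of its underside; x runs along the bar to the plain shank end (x = +95 mm), z up. Same shape as round_bar otherwise.
- round_bar_shank (a point): Centre of the shank end face of the round-cutter bar (the end that goes into the socket).
- bar_tray: Fixed wooden tray, 216 x 185 x 30 mm, origin under its centre. Slots along x at y = -54, 0, +54 mm, 24 mm wide (36 mm at the cutter end), floor at z = 8 mm; bars lie in them in any order, tops 2 mm below the tray's top, shank to +x. A finger gap from x = -8 to +32 mm, floor at z = 8 mm, crosses the slots: only there can a bar be gripped by its sides (34 mm free between bars).
- tool_handle: Tool handle with dark foam grip and square steel receiver, strapped in a fixed wooden cradle 275 x 90 mm. Origin under its centre; x is the way the bar is pushed in. Receiver 40 mm square, top at z = 66 mm. Bore 22.5 mm square, axis at y = 0, z = 46 mm, from the mouth at x = -120 mm to its bottom at x = -10 mm. With the bar home (its underside at z = 36 mm), 80 mm of it stand out.
- socket_mouth (a point): Centre of the bore's mouth (tool_handle frame: x = -120, z = 46 mm). A flange 54 mm square, with a mouth flared to about 32 mm, stands 9 mm ahead of it.
- latch (a joint): Flip latch on top of the receiver, rad: 0 = down flat (tooth in the bar's notch), up to 1.75; starts raised at 1.0 to 1.5 and stays where it is left. It turns about tool_handle's y axis; raised it points up, and it comes down towards the mouth. Its tooth enters the notch only when the bar is home.
- latch_pivot (a point): Pivot of the latch, on top of the receiver (tool_handle frame: x = -45, z = 72 mm).
- latch_tip (a point): Top of the thumb roll at the latch's free end, 60 mm from the pivot; with the latch down it is 80 mm above the bench and 15 mm behind the mouth.
- burl: Round wooden blank 40 mm across, 62 mm high, standing in the lathe chuck behind the work. Origin at the centre of its underside. Leave alone.
- brush_: Bench brush with wooden back, 22 x 160 x 33 mm, long along y. Origin under its centre. Leave alone.
- pen_blank: Square wooden pen blank, 19 x 130 x 19 mm, long along its y, lying on the bench between the tray and the handle. Origin under its centre. Leave alone.

How it is judged:
On the way, in this order (a step that is already met when the one before it is completed fails the run):
1. the round-cutter bar is fully home in the socket (within 6 mm of the bottom), in line with it (x of round_bar_shank in the frame of tool_handle between -0.016 and -0.004 m and y of round_bar_shank in the frame of tool_handle between -0.004 and 0.004 m and z of round_bar_shank in the frame of tool_handle between 0.04 and 0.052 m and angle between the x axis of round_bar and the x axis of tool_handle, either way round below 0.06 rad), for 0.2 s.
2. the latch is down (value of joint latch below 0.1 rad), for 0.2 s.
At the end, for the whole second after the job is handed in: The round-cutter bar lies fully home in the socket, notch up: shank end within 5 mm of the bottom, in line within 3.4 degrees, at rest and let go; the latch is down (below 0.1 rad); the other two bars are within 15 mm of their places in the tray and the other loose things within 30 mm of theirs (x of round_bar_shank in the frame of tool_handle between -0.015 and -0.004 m and y of round_bar_shank in the frame of tool_handle between -0.004 and 0.004 m and z of round_bar_shank in the frame of tool_handle between 0.04 and 0.052 m and angle between the x axis of round_bar and the x axis of tool_handle, either way round below 0.06 rad and value of joint latch below 0.1 rad and linear speed of round_bar below 0.02 m/s and angle between round_bar's own z axis and vertical below 0.1 rad and distance of each of square_bar, pointed_bar from where it was at the start of the episode below 0.015 m and distance of each of burl, brush_, pen_blank from where it was at the start of the episode below 0.03 m); the robot touches nothing.
It fails at once if the bar is forced: more than 40 N between the bar and the handle (contact force between round_bar and tool_handle above 40 N).
It fails at once if another bar is disturbed (moved more than 15 mm) (distance of any of square_bar, pointed_bar from where it was at the start of the episode above 0.015 m).
It fails at once if a bystander is knocked about (moved more than 30 mm) (distance of any of burl, brush_, pen_blank from where it was at the start of the episode above 0.03 m).
It also fails if it takes over 72 s, if anything falls off the work surface, if the arm or the gripper's body presses on something with over 40 N, if the wrist force passes 120 N, or if a joint passes its speed limit or range.

## Working session

There is one attempt and no reset: what is moved stays moved. The work goes in short steps, Python scripts to look and compute and a tool call to move; the robot and the scene stay as the last step left them, time stands still between calls to the robot, and variables do not carry over. Pictures are saved under pics/ and viewed, about 8 in all and at most 12, crops included, and the job is handed in when it is done.

Besides the shell and the picture viewer there is one more tool, called after "Call:" by a JSON object that holds its "fn" and its "kwargs", one argument or row to a line. arm_command: Moves the arm, as the interface text tells. Its arguments: {"type":"object","properties":{"delta_pos":{"type":"array","items":{"type":"array","items":{"type":"number"}}},"twist":{"type":"array","items":{"type":"number"}},"grip":{"type":"array","items":{"type":"number"}}},"required":["delta_pos","twist","grip"]}

```bash
mkdir -p pics
cat > h.py <<'E'
import numpy as np, cv2
from bench import ctrl
def cal(n):
    c=ctrl.calibration(n); f=192/np.tan(np.radians(c['vfov'])/2)
    R=cv2.Rodrigues(np.array(c['rvec'],float))[0]; return c,f,R,np.array(c['tvec'],float).ravel()
def ray(n,px,C=None):
    c,f,R,t=C or cal(n); d=np.array([(px[0]-c['cx'])/f,(px[1]-c['cy'])/f]); u=d.copy()
    for _ in range(20): u=d/(1+c['k1']*(u@u))
    return -R.T@t, R.T@np.array([u[0],u[1],1.])
def at_z(n,px,z,C=None):
    o,d=ray(n,px,C); return o+d*(z-o[2])/d[2]
def at_depth(n,px,dep,C=None):
    o,d=ray(n,px,C); return o+d*dep
def proj(n,P,C=None):
    c,f,R,t=C or cal(n); p=R@np.asarray(P,float)+t; u=p[:2]/p[2]; u=u*(1+c['k1']*(u@u)); return u*f+[c['cx'],c['cy']]
def save(name,img,s=1.5):
    cv2.imwrite('pics/'+name,cv2.resize(img[...,::-1],None,fx=s,fy=s,interpolation=cv2.INTER_CUBIC))
E
python3 - <<'E'
from h import *
for n in ('top','scene'):
    im,d=ctrl.camera(n); save(n+'0.png',im); C=cal(n)
    print(n,'cam',np.round(-C[2].T@C[3],3))
    for q in ['round_bar','square_bar','pointed_bar','round_bar_shank','bar_tray','tool_handle','socket_mouth','latch_pivot','latch_tip','burl','brush_','pen_blank']:
        r=ctrl.mark_of(q,n)[:2]
        for x in r:
            u,v=x['location']; dd=d[min(383,max(0,int(v))),min(511,max(0,int(u)))]
            print(q,round(x['conf'],2),np.round([u,v]),np.round(at_depth(n,(u,v),dd,C),3))
print(ctrl.observe())
E
```

```text
top cam [ 0.433 -0.088  1.421]
round_bar 0.97 [363. 231.] [ 0.492 -0.402  0.029]
square_bar 0.61 [376. 236.] [ 0.475 -0.441  0.031]
pointed_bar 0.74 [340. 226.] [ 0.505 -0.332  0.011]
pointed_bar 0.57 [273. 228.] [ 0.496 -0.12   0.021]
round_bar_shank 0.68 [366. 200.] [ 0.588 -0.409  0.029]
bar_tray 0.63 [357. 231.] [ 0.493 -0.386  0.013]
socket_mouth 0.65 [360. 232.] [ 0.486 -0.391  0.033]
latch_pivot 0.86 [187. 198.] [0.57  0.133 0.137]
latch_tip 0.54 [181. 202.] [0.565 0.162 0.064]
burl 0.78 [246. 129.] [ 0.786 -0.03   0.112]
brush_ 0.73 [143. 157.] [0.712 0.306 0.011]
pen_blank 0.72 [272. 226.] [ 0.5   -0.118  0.018]
scene cam [-0.034 -0.472  0.825]
round_bar 0.6 [329. 274.] [ 0.483 -0.398  0.03 ]
round_bar 0.48 [236. 232.] [ 0.49  -0.121  0.015]
square_bar 0.57 [346. 286.] [ 0.471 -0.448  0.03 ]
pointed_bar 0.75 [310. 259.] [ 0.501 -0.338  0.028]
pointed_bar 0.59 [176. 169.] [0.557 0.135 0.079]
round_bar_shank 0.85 [347. 253.] [ 0.568 -0.415  0.028]
bar_tray 0.96 [326. 277.] [ 0.472 -0.396  0.029]
tool_handle 0.74 [163. 180.] [0.548 0.192 0.012]
tool_handle 0.54 [172. 144.] [0.7
[... 289 characters left out ...]
-0.125  0.019]
{'time': 1.3, 'joint_pos': array([ 1.06650140e+00,  2.06595223e-01,  1.54149408e+00,  1.47048422e-05,
        1.39347531e+00, -1.50503422e-01]), 'qvel': array([ 2.19227505e-04, -2.07568218e-03, -7.92677770e-04,  1.96634186e-04,
       -1.85030221e-04, -4.08919018e-05]), 'joint_efforts': array([ 9.97429343e-04, -3.70882130e+01, -2.81759638e+01,  6.97883056e-02,
        2.75687623e-02, -3.64737411e-05]), 'position': array([0.19922752, 0.53939745, 0.2134522 ]), 'ee_rot': array([ 3.14156276e+00, -1.01060740e-05,  2.78779855e+00]), 'ft_force': array([-0.32543189,  0.17827692, -0.24735533]), 'moment': array([-0.01499815, -0.01314839,  0.00060594]), 'finger_gap': 0.09411486613930951}
```

Run:
```python
import cv2,numpy as np
t=cv2.imread('pics/top0.png')
s=cv2.imread('pics/scene0.png')
a=cv2.resize(t[150:450,180:660],None,fx=1.6,fy=1.6,interpolation=cv2.INTER_CUBIC)
cv2.imwrite('pics/top1.png',a)
```

```text
(no output)
```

View pics/top1.png

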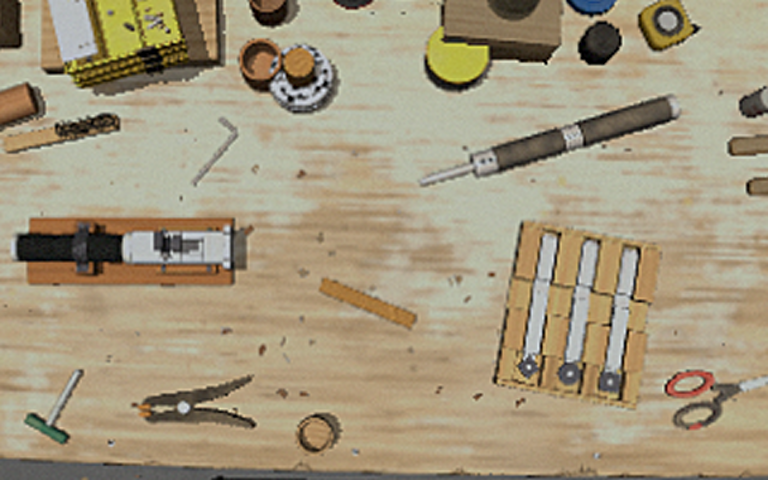

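View pics/scene0.png

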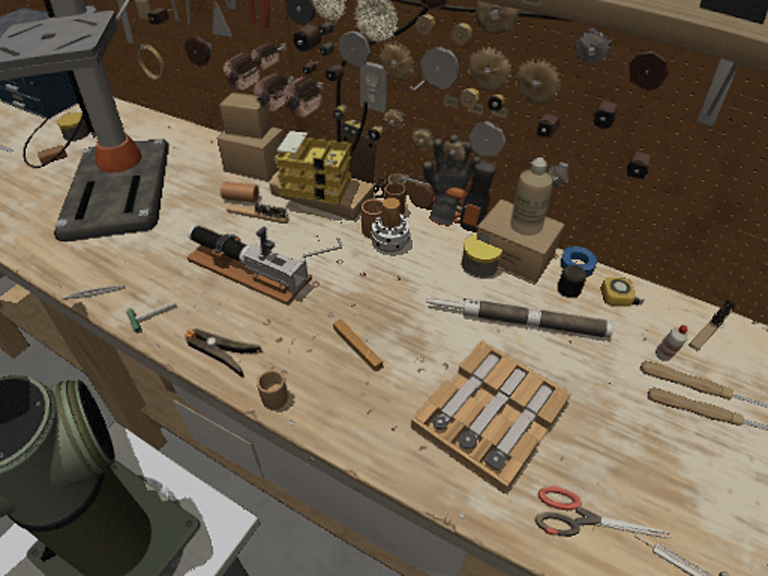

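The picture shows the tray at about (0.49, -0.39) with shanks pointing roughly +x, yawed about -9°. The handle sits at y > 0 with its mouth facing -y, and the pen blank lies between them. I can't tell the cutters apart at this scale, so I'll go above the tray with the wrist camera, turning the tool to about -9° so the later quarter turn stays in joint range.

Call:
{"fn": "arm_command", "kwargs": {
  "delta_pos": [
    [0.0875, -0.1125, 0.045],
    [0.0875, -0.1125, 0.045],
    [0.0875, -0.1125, 0.045],
    [0.0875, -0.1125, 0.045],
    [0.0875, -0.1125, 0.045]
  ],
  "twist": [-0.235, -0.235, -0.235, -0.235, -0.235],
  "grip": [0.2, 0.2, 0.2, 0.2, 0.2]
}}

```text
time: 1.92
position: [0.3751, 0.3129, 0.3043]
ee_rot: [3.141, -0.0, 1.859]
ft_force: [0.3, 0.3, 0.7]
finger_gap: 0.0565
```

Call:
{"fn": "arm_command", "kwargs": {
  "delta_pos": [
    [0.03, -0.15, 0],
    [0.03, -0.15, 0],
    [0.03, -0.15, 0],
    [0.03, -0.15, 0],
    [0.03, -0.15, 0]
  ],
  "twist": [-0.235, -0.235, -0.235, -0.235, -0.235],
  "grip": [-0.15, -0.15, -0.15, -0.15, -0.15]
}}

```text
time: 2.55
position: [0.4344, 0.0125, 0.3038]
ee_rot: [3.14, -0.001, 0.936]
ft_force: [1.1, -0.3, 0.6]
finger_gap: 0.0401
```

Call:
{"fn": "arm_command", "kwargs": {
  "delta_pos": [
    [0, -0.15, 0],
    [0, -0.15, 0],
    [0, -0.15, 0],
    [0, -0.15, 0],
    [0, -0.15, 0]
  ],
  "twist": [-0.235, -0.235, -0.235, -0.235, -0.235],
  "grip": [-0.15, -0.15, -0.15, -0.15, -0.15]
}}

```text
time: 3.18
position: [0.434, -0.2876, 0.3037]
ee_rot: [3.141, -0.001, 0.013]
ft_force: [0.7, -0.3, 0.2]
finger_gap: 0.0398
```

Call:
{"fn": "arm_command", "kwargs": {
  "delta_pos": [
    [0.02, -0.13, 0],
    [0.02, -0.13, 0],
    [0, 0, 0]
  ],
  "twist": [-0.235, 0, 0],
  "grip": [-0.15, -0.15, -0.15]
}}

```text
time: 3.55
position: [0.4496, -0.3927, 0.3019]
ee_rot: [-3.141, 0.002, -0.169]
ft_force: [-0.7, 0.4, 0.5]
finger_gap: 0.0402
```

Run:
```python
from h import *
s=ctrl.observe(); print(s['position'],s['ee_rot'],s['finger_gap'],s['joint_pos'])
C=cal('wrist'); im,d=ctrl.camera('wrist'); save('w1.png',im); np.save('w1.npy',d)
print('cam',-C[2].T@C[3])
for q in ['round_bar','square_bar','pointed_bar','round_bar_shank','bar_tray']:
    for f in (ctrl.mark_of,ctrl.look_for):
        for x in f(q,'wrist')[:3]:
            p=x.get('location',x.get('bbox')); print(q,round(x['conf'],2),np.round(p),np.round(at_z('wrist',p[:2],.028,C),4))
```

```text
[ 0.4495904  -0.39266699  0.301902  ] [-3.14088659e+00  1.60926015e-03 -1.69167798e-01] 0.04017594569863448 [-8.62555565e-01  2.02236941e-01  1.36573884e+00 -4.85533244e-04
  1.57530581e+00  8.77407348e-01]
cam [ 0.51367083 -0.40576921  0.47335291]
round_bar 0.95 [256. 143.] [ 0.4928 -0.3958  0.028 ]
round_bar 0.59 [258. 139.  17. 125.] [ 0.4983 -0.399   0.028 ]
square_bar 0.96 [292. 144.] [ 0.482  -0.4508  0.028 ]
square_bar 0.8 [291. 142.  16. 120.] [ 0.486  -0.4501  0.028 ]
pointed_bar 0.76 [226. 139.] [ 0.5066 -0.3494  0.028 ]
pointed_bar 0.92 [222. 140.  19. 120.] [ 0.5068 -0.344   0.028 ]
round_bar_shank 0.66 [259.  81.] [ 0.583  -0.4161  0.028 ]
round_bar_shank 0.92 [258. 141.  15. 123.] [ 0.4951 -0.3985  0.028 ]
bar_tray 0.97 [256. 140.] [ 0.4973 -0.3969  0.028 ]
bar_tray 0.58 [256. 140. 124. 141.] [ 0.4979 -0.3959  0.028 ]
```

View pics/w1.png

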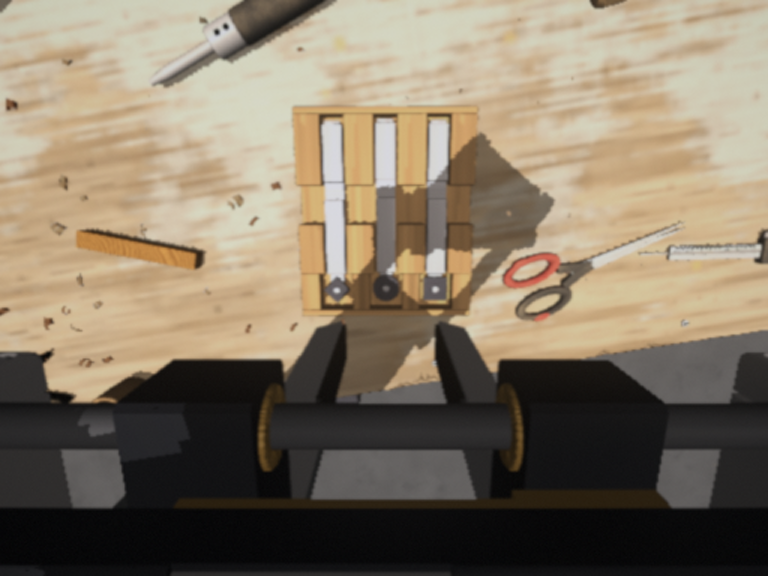

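The middle bar carries the round cutter (cutter at about (257,193), shank end at (257,79) in original pixels), the left one is the diamond and the right one the square. Next I'll measure the middle bar's line.

Run:
```python
from h import *
C=cal('wrist'); d=np.load('pics/../w1.npy') if 0 else np.load('w1.npy'); im=cv2.imread('pics/w1.png')
g=cv2.cvtColor(im,cv2.COLOR_BGR2GRAY)
P=[]
for r in range(125,262,8):
    row=im[r,360:412].astype(int); sat=row.max(1)-row.min(1); idx=np.where(sat<45)[0]
    a,b=(idx.min()+360)/1.5,(idx.max()+360)/1.5
    p1,p2=at_z('wrist',(a,r/1.5),.028,C),at_z('wrist',(b,r/1.5),.028,C)
    P.append(((p1+p2)/2)[:2]); print(r,round(a,1),round(b,1),np.round((p1+p2)/2,4),round(np.linalg.norm(p1-p2),4))
P=np.array(P); k=np.polyfit(P[:,0],P[:,1],1); print(k,np.degrees(np.arctan(k[0])))
print('shank',at_z('wrist',(386/1.5,118/1.5),.028,C),'cutter',at_z('wrist',(386/1.5,289/1.5),.028,C))
print('gap edges',[at_z('wrist',(345/1.5,v/1.5),.03,C) for v in (185,224)])
print('depth',d[100,257], at_depth('wrist',(257,100),d[100,257],C))
```

```text
125 249.3 263.3 [ 0.5817 -0.4073  0.028 ] 0.0212
133 249.3 264.0 [ 0.5741 -0.4066  0.028 ] 0.0223
141 249.3 264.0 [ 0.5666 -0.4053  0.028 ] 0.0224
149 249.3 263.3 [ 0.559  -0.4035  0.028 ] 0.0214
157 249.3 264.0 [ 0.5512 -0.4027  0.028 ] 0.0225
165 249.3 263.3 [ 0.5436 -0.4009  0.028 ] 0.0216
173 249.3 263.3 [ 0.5357 -0.3996  0.028 ] 0.0217
181 250.0 263.3 [ 0.5278 -0.3987  0.028 ] 0.0207
189 250.7 263.3 [ 0.5197 -0.3979  0.028 ] 0.0198
197 251.3 263.3 [ 0.5116 -0.3971  0.028 ] 0.0188
205 251.3 263.3 [ 0.5035 -0.3957  0.028 ] 0.0189
213 251.3 263.3 [ 0.4954 -0.3943  0.028 ] 0.019
221 250.7 263.3 [ 0.4872 -0.3924  0.028 ] 0.0201
229 250.0 264.0 [ 0.4789 -0.391   0.028 ] 0.0223
237 249.3 264.0 [ 0.4706 -0.3891  0.028 ] 0.0235
245 250.0 264.0 [ 0.4621 -0.3882  0.028 ] 0.0225
253 250.0 263.3 [ 0.4537 -0.3863  0.028 ] 0.0215
261 249.3 263.3 [ 0.4452 -0.3843  0.028 ] 0.0227
[-0.16412446 -0.31221872] -9.320543132577194
shank [ 0.58802938 -0.40992644  0.028     ] cutter [ 0.41429848 -0.38072236  0.028     ]
gap edges [array([ 0.53052127, -0.35726465,  0.03      ]), array([ 0.49125883, -0.34977577,  0.03      ])]
depth 0.4227722 [ 0.55755005 -0.40432154  0.03147138]
```

Call:
{"fn": "arm_command", "kwargs": {
  "delta_pos": [
    [0.128, -0.005, 0],
    [0, 0, -0.13],
    [0, 0, -0.13],
    [0, 0, -0.13],
    [0, 0, -0.13]
  ],
  "twist": [0.008, 0, 0, 0, 0],
  "grip": [-0.15, -0.15, -0.15, -0.15, -0.15]
}}

```text
time: 4.72
position: [0.5016, -0.3914, 0.0941]
ee_rot: [3.141, -0.001, -0.159]
ft_force: [0.7, 0.3, 0.5]
finger_gap: 0.0399
```

Call:
{"fn": "arm_command", "kwargs": {
  "delta_pos": [
    [0, 0, 0],
    [0, 0, 0]
  ],
  "twist": [0, 0],
  "grip": [-0.15, -0.15]
}}

```text
time: 4.97
position: [0.5026, -0.3926, 0.0976]
ee_rot: [3.14, -0.003, -0.159]
ft_force: [0.3, -0.5, -0.7]
finger_gap: 0.0398
```

Run:
```python
from h import *
s=ctrl.observe(); print(s['position'],s['ee_rot'],s['finger_gap'])
C=cal('wrist'); im,d=ctrl.camera('wrist'); save('w2.png',im)
u=proj('wrist',[.5009,-.3944,.028],C); print(u, 'tcp', proj('wrist',s['position'],C))
```

```text
[ 0.50257339 -0.39261155  0.09759162] [ 3.13974813e+00 -2.54779753e-03 -1.58844597e-01] 0.039768744368336974
[259.87242647 205.20296254] tcp [256.90776162 231.32436927]
```

View pics/w2.png

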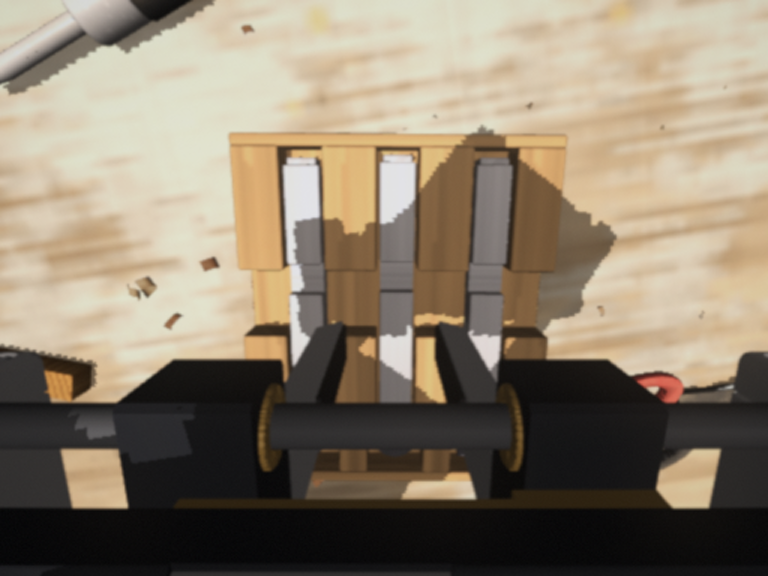

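Run:
```python
from h import *
C=cal('wrist')
for l,r,v in ((379,417,180),(379,417,250),(380,413,310),(379,412,350)):
    a,b=at_z('wrist',(l/1.5,v/1.5),.028,C),at_z('wrist',(r/1.5,v/1.5),.028,C); m=(a+b)/2
    print(np.round(m,4),round(np.linalg.norm(a-b),4), 'fit y',round(-.16412*m[0]-.3122,4))
print('shank',at_z('wrist',(398/1.5,159/1.5),.028,C),'notch',at_z('wrist',(397/1.5,264/1.5),.028,C),at_z('wrist',(397/1.5,291/1.5),.028,C))
print('gap',at_z('wrist',(350/1.5,270/1.5),.030,C),at_z('wrist',(365/1.5,334/1.5),.03,C))
```

```text
[ 0.574  -0.4115  0.028 ] 0.0214 fit y -0.4064
[ 0.535  -0.4054  0.028 ] 0.0222 fit y -0.4
[ 0.4993 -0.3989  0.028 ] 0.0199 fit y -0.3942
[ 0.4742 -0.3944  0.028 ] 0.0203 fit y -0.39
shank [ 0.58520377 -0.41321056  0.028     ] notch [ 0.52695504 -0.40353669  0.028     ] [ 0.51088538 -0.40102361  0.028     ]
gap [ 0.52813779 -0.37589497  0.03      ] [ 0.48805372 -0.37781768  0.03      ]
```

The close view reads y as -0.399, the earlier one -0.394. The fingertips' own image offset suggests about -0.3965, and the 10 mm clearance each side covers the difference.

Call:
{"fn": "arm_command", "kwargs": {
  "delta_pos": [
    [-0.006, -0.01, 0],
    [0, 0, -0.06],
    [0, 0, -0.06],
    [0, 0, 0],
    [0, 0, 0]
  ],
  "twist": [-0.009, 0, 0, 0, 0],
  "grip": [-0.15, -0.15, -0.15, -0.15, -0.15]
}}

```text
time: 5.65
position: [0.4999, -0.3968, 0.0494]
ee_rot: [3.14, -0.002, -0.166]
ft_force: [-0.2, 0.5, -0.8]
finger_gap: 0.04
```

Run:
```python
from h import *
s=ctrl.observe(); print(s['position'],s['ee_rot'],s['finger_gap'])
C=cal('wrist'); im,d=ctrl.camera('wrist'); save('w3.png',im[120:340,130:400],2.9)
```

```text
[ 0.49994797 -0.3967603   0.049391  ] [ 3.13974868e+00 -2.49871314e-03 -1.66305075e-01] 0.04000769292448223
```

View pics/w3.png

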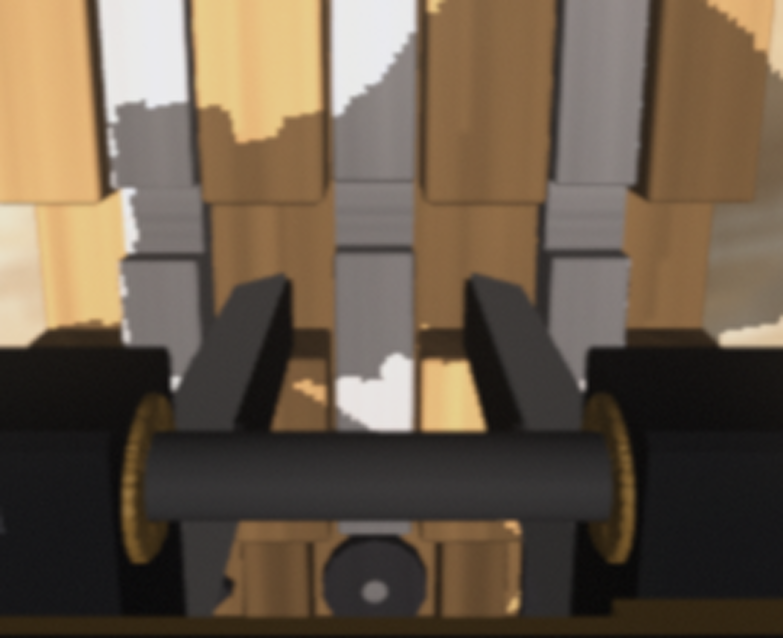

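Run:
```python
from h import *
C=cal('wrist'); s=ctrl.observe(); p=s['position']; y=s['ee_rot'][2]; dx=np.array([np.cos(y),np.sin(y),0]); dy=np.array([np.sin(y),-np.cos(y),0])
for h in (8,9,10,11):
    for sg in (-1,1):
        q=p+dx*h/1000+dy*sg*.020+[0,0,-.008]; u=proj('wrist',q,C); print(h,sg,(u-[130,120])*2.9)
for r in (183,203,252,335):
    q=at_z('wrist',(130+374/2.9,120+r/2.9),.028 if r!=203 else .03,C); print(r,q,'along',(q-p)@dx)
```

```text
8 -1 [282.38098131 278.23614239]
8 1 [454.34399882 278.14430542]
9 -1 [282.26850525 274.11696581]
9 1 [454.43669361 274.02666623]
10 -1 [282.15578497 269.98793187]
10 1 [454.5295897  269.89917716]
11 -1 [282.04281978 265.84900836]
11 1 [454.62268767 265.76180604]
183 [ 0.52745692 -0.40281618  0.028     ] along 0.02794027931825305
203 [ 0.52296878 -0.40206267  0.03      ] along 0.0233893242583341
252 [ 0.51027175 -0.39991961  0.028     ] along 0.010512710389452664
335 [ 0.48867405 -0.39627924  0.028     ] along -0.01138963151165728
```

Along the bar the grip lands at bar x ≈ 7 mm (notch edges read 28 and 10.5 mm ahead of the TCP), and laterally it is about 1 mm off. I'll go down and grip.

Call:
{"fn": "arm_command", "kwargs": {
  "delta_pos": [
    [0, 0.0025, -0.038],
    [0, 0, -0.037],
    [0, 0, 0]
  ],
  "twist": [0, 0, 0],
  "grip": [-0.15, -0.15, -0.15]
}}

```text
time: 6.08
position: [0.4989, -0.3945, 0.0165]
ee_rot: [-3.141, 0.0, -0.166]
ft_force: [-0.5, 0.4, -0.1]
finger_gap: 0.04
```

Call:
{"fn": "arm_command", "kwargs": {
  "delta_pos": [
    [0, 0, 0],
    [0, 0, 0],
    [0, 0, 0],
    [0, 0, 0],
    [0, 0, 0]
  ],
  "twist": [0, 0, 0, 0, 0],
  "grip": [-0.9, -0.9, -0.9, -0.9, -0.9]
}}

```text
time: 6.7
position: [0.4987, -0.3941, 0.0169]
ee_rot: [-3.141, 0.001, -0.166]
ft_force: [-0.7, -0.1, -2.3]
finger_gap: 0.0197
```

Gripped (gap 19.7 mm). I'll lift.

Call:
{"fn": "arm_command", "kwargs": {
  "delta_pos": [
    [0, 0, 0.025],
    [0, 0, 0.05],
    [0, 0, 0.1],
    [0, 0, 0.12],
    [0, 0, 0.12]
  ],
  "twist": [0, 0, 0, 0, 0],
  "grip": [-0.9, -0.9, -0.9, -0.9, -0.9]
}}

```text
time: 7.32
position: [0.4992, -0.3944, 0.1867]
ee_rot: [3.141, -0.001, -0.166]
ft_force: [1.6, -0.7, -3.4]
finger_gap: 0.0198
```

Run:
```python
from h import *
s=ctrl.observe(); print(s['position'],s['finger_gap'],s['ft_force'])
n='top'; C=cal(n); im,d=ctrl.camera(n)
# handle geometry from depth cloud
vs,us=np.mgrid[170:260,90:260]; P=np.array([at_depth(n,(u,v),d[v,u],C) for u,v in zip(us.ravel(),vs.ravel()) if d[v,u]>0])
m=(P[:,0]>.5)&(P[:,0]<.64)&(P[:,1]>0.0)&(P[:,1]<.34)
Q=P[m]
for lo,hi in((.05,.072),(.072,.09),(.09,.2)):
    q=Q[(Q[:,2]>lo)&(Q[:,2]<hi)]; print(lo,len(q),np.round(q.min(0),3),np.round(q.max(0),3),np.round(np.median(q,0),3))
np.save('Q.npy',Q)
cam=np.array(im); cv2.imwrite('pics/t2.png',cv2.resize(im[160:260,90:220,::-1],None,fx=5.5,fy=5.5,interpolation=cv2.INTER_CUBIC))
for q in ('latch_tip','latch_pivot','socket_mouth','tool_handle'):
  for c in ('top','scene'):
    if c=='scene' and q=='latch_tip': ctrl.camera('scene')
    print(q,c,[(round(x['conf'],2),np.round(x['location'],1)) for x in ctrl.mark_of(q,c)[:2]])
```

```text
[ 0.49918582 -0.39440242  0.18669035] 0.019773613166121907 [ 1.57046199 -0.73715119 -3.36896258]
0.05 983 [0.529 0.055 0.05 ] [0.592 0.339 0.072] [0.56  0.214 0.064]
0.072 66 [0.539 0.055 0.072] [0.591 0.245 0.083] [0.558 0.064 0.074]
0.09 67 [0.552 0.116 0.1  ] [0.572 0.142 0.142] [0.564 0.132 0.122]
latch_tip top [(0.51, array([183.6, 202.4]))]
latch_tip scene [(0.53, array([169., 153.]))]
latch_pivot top [(0.61, array([188.1, 199.7])), (0.61, array([215.6, 203.1]))]
latch_pivot scene [(0.57, array([175.1, 169.8])), (0.5, array([346.2, 288.5]))]
socket_mouth top [(0.93, array([215.2, 201.2]))]
socket_mouth scene [(0.69, array([196.2, 183.9]))]
tool_handle top [(0.93, array([177.7, 203.5]))]
tool_handle scene [(0.56, array([166.6, 181.4])), (0.5, array([314.2, 261.5]))]
```

View pics/t2.png

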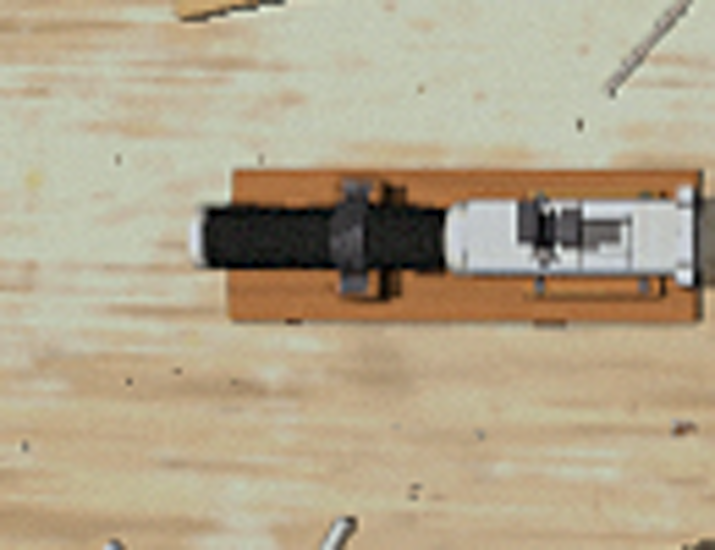

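Run:
```python
from h import *
n='top'; C=cal(n); f=lambda c,r,z: at_z(n,(90+(c+.5)/5.5-.5,160+(r+.5)/5.5-.5),z,C)
print('cradle edges z=.02'); 
A=[f(*p,.02) for p in((230,321),(700,323),(233,170),(700,172))]
for a in A: print(np.round(a,4))
for i in(0,2): 
    e=A[i]-A[i+1]; print('dir deg',np.degrees(np.arctan2(e[1],e[0])),np.linalg.norm(e))
print('width',np.linalg.norm(A[1]-A[3]))
print('recv top z=.066'); 
for c,(a,b) in {460:(202,272),520:(202,273),600:(202,274),670:(203,275)}.items(): 
    p,q=f(c,a,.066),f(c,b,.066); print(np.round((p+q)/2,4),round(np.linalg.norm(p-q),4))
p,q=f(685,185,.073),f(685,287,.073); print('flange',(p+q)/2,np.linalg.norm(p-q), 'ends',f(676,236,.073),f(697,236,.073))
Q=np.load('Q.npy')
for lo,hi in ((.07,.09),(.09,.11),(.11,.125),(.125,.15)):
    q=Q[(Q[:,2]>lo)&(Q[:,2]<hi)&(Q[:,1]>.09)&(Q[:,1]<.18)]; print(lo,len(q),np.round(q.min(0),4),np.round(q.max(0),4),np.round(q.mean(0),4)) if len(q) else 0
r=Q[(Q[:,2]>.058)&(Q[:,2]<.071)&(Q[:,1]>.075)&(Q[:,1]<.175)]; 
for a in np.arange(.08,.17,.015):
    q=r[abs(r[:,1]-a)<.008]; print(round(a,3),len(q),np.round([q[:,0].min(),q[:,0].max(),np.median(q[:,2])],4))
```

```text
cradle edges z=.02
[0.5135 0.3284 0.02  ]
[0.5205 0.0558 0.02  ]
[0.6013 0.3323 0.02  ]
[0.6071 0.0591 0.02  ]
dir deg 91.45792962766667 0.27269848616697484
dir deg 91.22573418707042 0.2732450890603404
width 0.08672339037590994
recv top z=.066
[0.5616 0.1869 0.066 ] 0.0391
[0.5622 0.1532 0.066 ] 0.0396
[0.5632 0.1085 0.066 ] 0.0401
[0.5636 0.0695 0.066 ] 0.04
flange [0.56487964 0.06044381 0.073     ] 0.0564430851622769 ends [0.56467345 0.06540851 0.073     ] [0.56497563 0.05380235 0.073     ]
0.07 41 [0.5424 0.091  0.0701] [0.5807 0.1795 0.0827] [0.558  0.1337 0.0741]
0.09 24 [0.5555 0.1164 0.1004] [0.5703 0.1351 0.1093] [0.5637 0.1246 0.1065]
0.11 11 [0.5565 0.1191 0.1101] [0.5697 0.1334 0.1225] [0.563  0.1285 0.1141]
0.125 32 [0.5521 0.1323 0.1291] [0.5724 0.1421 0.1415] [0.5622 0.137  0.1365]
0.08 50 [0.5448 0.5824 0.0667]
0.095 41 [0.5443 0.5821 0.0658]
0.11 38 [0.5439 0.5814 0.0657]
0.125 42 [0.5436 0.5811 0.066 ]
0.14 17 [0.5433 0.5808 0.066 ]
0.155 42 [0.5428 0.5801 0.0667]
0.17 51 [0.5426 0.5802 0.0648]
```

The handle axis comes out at yaw ≈ 91.3°, with the receiver centre line at x ≈ 0.5635 for y = 0.085. The latch stands up at y ≈ 0.14 with its tip at z ≈ 0.14. I'll carry the bar to just before the mouth while turning it about 100.8°.

Call:
{"fn": "arm_command", "kwargs": {
  "delta_pos": [
    [0.014, 0.069, 0.02],
    [0.014, 0.069, 0.0],
    [0.014, 0.069, 0.0],
    [0.014, 0.069, 0.0]
  ],
  "twist": [0.187, 0.187, 0.187, 0.187],
  "grip": [-0.9, -0.9, -0.9, -0.9]
}}

```text
time: 8.32
position: [0.5211, -0.283, 0.1903]
ee_rot: [-3.14, 0.001, 0.426]
ft_force: [0.3, 0.1, -3.2]
finger_gap: 0.0199
```

Call:
{"fn": "arm_command", "kwargs": {
  "delta_pos": [
    [0.014, 0.069, 0.0],
    [0.014, 0.069, 0.0],
    [0.014, 0.069, 0.0],
    [0.014, 0.069, 0.0]
  ],
  "twist": [0.187, 0.187, 0.187, 0.187],
  "grip": [-0.9, -0.9, -0.9, -0.9]
}}

```text
time: 8.82
position: [0.5434, -0.1727, 0.1903]
ee_rot: [-3.14, 0.0, 1.014]
ft_force: [0.3, -0.6, -3.0]
finger_gap: 0.0196
```

Call:
{"fn": "arm_command", "kwargs": {
  "delta_pos": [
    [0.014, 0.069, 0.0],
    [0.014, 0.069, 0.0],
    [0.014, 0.069, 0.0],
    [0.014, 0.069, 0.0],
    [0, 0, -0.1]
  ],
  "twist": [0.187, 0.187, 0.187, 0.187, 0],
  "grip": [-0.9, -0.9, -0.9, -0.9, -0.9]
}}

```text
time: 9.45
position: [0.5697, -0.0621, 0.1541]
ee_rot: [3.133, 0.002, 1.6]
ft_force: [0.2, -1.0, -2.7]
finger_gap: 0.02
```

Call:
{"fn": "arm_command", "kwargs": {
  "delta_pos": [
    [0, 0, -0.1],
    [0, 0, -0.1],
    [0, 0, -0.06],
    [0, 0, 0],
    [0, 0, 0]
  ],
  "twist": [0, 0, 0, 0, 0],
  "grip": [-0.9, -0.9, -0.9, -0.9, -0.9]
}}

```text
time: 10.07
position: [0.567, -0.0636, 0.0481]
ee_rot: [3.14, 0.0, 1.596]
ft_force: [0.5, -0.5, -3.3]
finger_gap: 0.0199
```

Run:
```python
from h import *
s=ctrl.observe(); print(s['position'],s['ee_rot'],s['finger_gap'],s['joint_pos'])
C=cal('wrist'); im,d=ctrl.camera('wrist'); save('w4.png',im); np.save('w4.npy',d); np.save('w4im.npy',im)
for q in ('round_bar_shank','socket_mouth','latch_pivot','latch_tip'):
    for x in ctrl.mark_of(q,'wrist')[:2]: print(q,round(x['conf'],2),np.round(x['location'],1))
```

```text
[ 0.56697851 -0.06361048  0.04812123] [3.14045328e+00 2.90670396e-04 1.59628265e+00] 0.01987374970803469 [-2.63418946e-01  3.84396912e-01  1.68751540e+00  5.24666247e-05
  1.06850538e+00 -2.88930662e-01]
round_bar_shank 0.66 [261.7  85.1]
socket_mouth 0.82 [263.8  11.5]
```

View pics/w4.png

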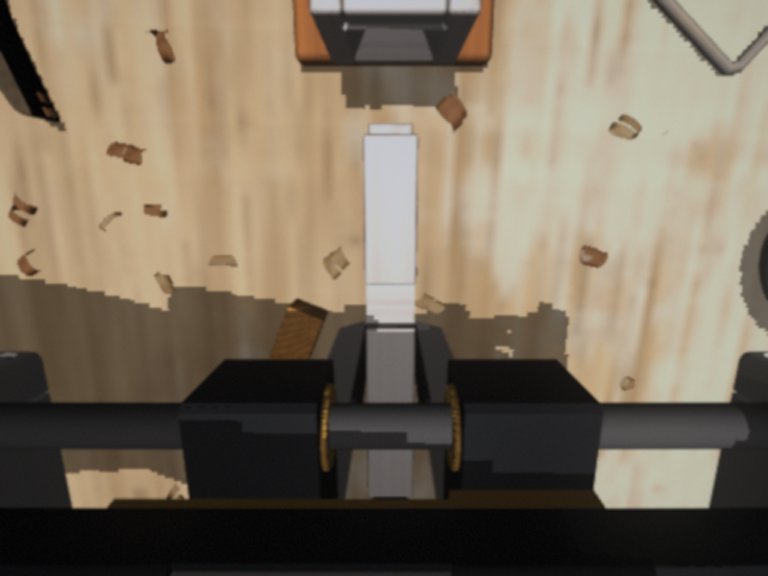

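Run:
```python
from h import *
C=cal('wrist'); s=ctrl.observe(); p=s['position']; d=np.load('w4.npy'); im=np.load('w4im.npy').astype(int)
f=lambda c,r,z: at_z('wrist',((c+.5)/1.5-.5,(r+.5)/1.5-.5),z,C)
print('bar top'); 
for l,r,v in((364,417,145),(365,416,200),(366,415,270),(367,414,370)):
    a,b=f(l,v,.059),f(r,v,.059); print(np.round((a+b)/2,4),round(np.linalg.norm(a-b),4))
print('shank end',f(391,136,.059),f(390,125,.05))
for z in (.073,): print('flange',f(310,11,z),f(481,12,z),(f(310,11,z)+f(481,12,z))/2)
for z in (.01,.02,.03): print('cradle',z,f(300,66,z),f(491,67,z),(f(300,66,z)+f(491,67,z))/2)
print('mouth lower',(f(355,60,.03)+f(432,60,.03))/2)
for (c,r) in ((395,30),(330,30),(395,5),(300,55),(485,55),(390,160),(390,200),(390,250),(330,5)):
    u,v=int(c/1.5),int(r/1.5); print((c,r),np.round(at_depth('wrist',(u,v),d[v,u],C),4))
g=im.sum(2); print(g[20,190:340].tolist())
```

```text
bar top
[0.565  0.0168 0.059 ] 0.0195
[ 0.5655 -0.0029  0.059 ] 0.0193
[ 0.5662 -0.0297  0.059 ] 0.0192
[ 0.5673 -0.0718  0.059 ] 0.0195
shank end [0.56506812 0.01996618 0.059     ] [0.56458929 0.02509416 0.05      ]
flange [0.53867209 0.05467871 0.073     ] [0.59237152 0.05582617 0.073     ] [0.56552181 0.05525244 0.073     ]
cradle 0.01 [0.52247596 0.05560953 0.01      ] [0.61038482 0.05750185 0.01      ] [0.56643039 0.05655569 0.01      ]
cradle 0.02 [0.52449384 0.05293867 0.02      ] [0.60822271 0.05474102 0.02      ] [0.56635828 0.05383984 0.02      ]
cradle 0.03 [0.52651173 0.05026781 0.03      ] [0.60606059 0.05198018 0.03      ] [0.56628616 0.05112399 0.03      ]
mouth lower [0.56535884 0.05355201 0.03      ]
(395, 30) [0.5655 0.0629 0.035 ]
(330, 30) [0.5431 0.0541 0.0591]
(395, 5) [0.5652 0.0569 0.0735]
(300, 55) [0.5232 0.0599 0.0124]
(485, 55) [0.6067 0.0621 0.0122]
(390, 160) [0.565  0.0117 0.0607]
(390, 200) [ 0.5654 -0.0028  0.0604]
(390, 250) [ 0.5658 -0.0212  0.0615]
(330, 5) [0.5452 0.056  0.0744]
[478, 475, 476, 473, 458, 397, 311, 285, 306, 328, 341, 342, 339, 332, 324, 323, 320, 319, 317, 308, 298, 272, 216, 152, 129, 127, 128, 129, 126, 129, 133, 130, 128, 126, 129, 130, 128, 135, 171, 241, 247, 175, 143, 145, 140, 142, 143, 143, 140, 146, 145, 149, 170, 212, 248, 263, 263, 263, 264, 265, 267, 263, 265, 264, 265, 265, 262, 260, 264, 259, 258, 258, 256, 256, 258, 256, 256, 255, 255, 255, 257, 257, 254, 249, 246, 240, 243, 243, 245, 244, 236, 212, 172, 146, 138, 139, 136, 136, 137, 137, 138, 135, 139, 135, 138, 155, 163, 151, 136, 131, 128, 134, 129, 134, 133, 131, 130, 130, 129, 130, 133, 134, 150, 213, 281, 314, 318, 316, 313, 312, 312, 316, 319, 317, 315, 294, 264, 241, 290, 378, 416, 423, 433, 443, 455, 465, 477, 486, 496, 500]
```

The bar line extrapolates to x = 0.5640 at the flange (y = 0.055), where the flange centre is 0.5655, so I need about +1.4 mm in x. The bar is also about 3.5 mm high. I'll correct both and ease in, watching the force.

Call:
{"fn": "arm_command", "kwargs": {
  "delta_pos": [
    [0.0035, 0, -0.008],
    [0, 0, 0],
    [-0.001, 0.035, 0],
    [-0.001, 0.035, 0],
    [0, 0, 0]
  ],
  "twist": [-0.003, 0, 0, 0, 0],
  "grip": [-0.9, -0.9, -0.9, -0.9, -0.9]
}}

```text
time: 10.95
position: [0.5665, -0.0337, 0.0441]
ee_rot: [-3.141, -0.0, 1.596]
ft_force: [0.1, 0.1, -2.3]
finger_gap: 0.0198
```

Call:
{"fn": "arm_command", "kwargs": {
  "delta_pos": [
    [0, 0.01, 0],
    [0, 0.01, 0],
    [-0.001, 0.01, 0],
    [0, 0.01, 0],
    [0, 0, 0]
  ],
  "twist": [0, 0, 0, 0, 0],
  "grip": [-0.9, -0.9, -0.9, -0.9, -0.9]
}}

```text
time: 11.58
position: [0.5664, -0.0192, 0.0442]
ee_rot: [-3.142, 0.0, 1.594]
ft_force: [0.0, -0.7, -3.6]
finger_gap: 0.0194
```

Run:
```python
from h import *
for _ in range(3):
    s=ctrl.observe(); C=cal('wrist'); im,d=ctrl.camera('wrist'); print(s['position'],s['ft_force'])
save('w5.png',im[0:200,130:390],3)
```

```text
[ 0.56637505 -0.01916492  0.04421681] [ 0.01703252 -0.73938261 -3.55733173]
[ 0.56641285 -0.01934143  0.04423189] [-0.36517723  0.27210797 -2.89437437]
[ 0.56646044 -0.01945641  0.0442631 ] [-0.20089234  0.06927505 -3.28788147]
```

View pics/w5.png

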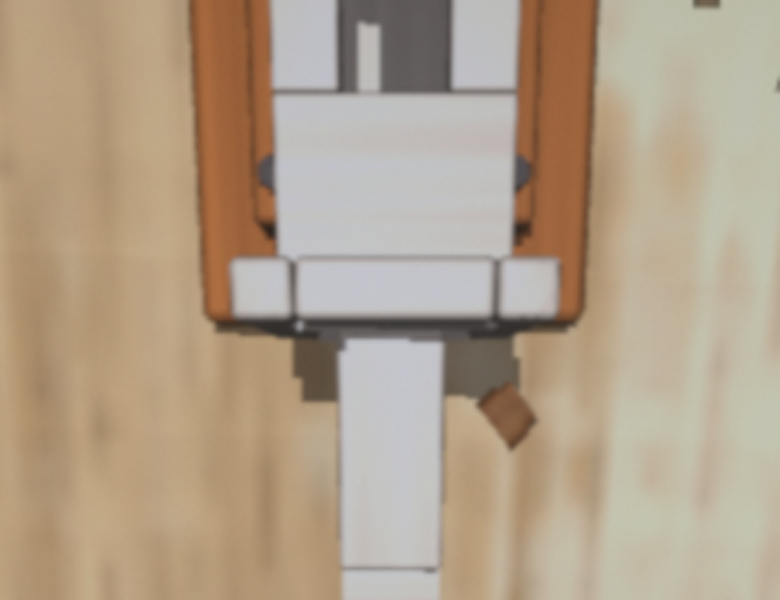

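At the mouth the bar centre (crop column 391) lines up with the flange centre (394.5) to within about 0.2 mm after perspective. The shank is already in the flare without force, so I'll continue in small steps.

Call:
{"fn": "arm_command", "kwargs": {
  "delta_pos": [
    [0, 0.0125, 0],
    [-0.001, 0.0125, 0],
    [0, 0.0125, 0],
    [-0.001, 0.0125, 0],
    [0, 0, 0]
  ],
  "twist": [0, 0, 0, 0, 0],
  "grip": [-0.9, -0.9, -0.9, -0.9, -0.9]
}}

```text
time: 12.35
position: [0.5655, 0.0011, 0.0442]
ee_rot: [-3.141, -0.0, 1.595]
ft_force: [-0.2, 0.4, -4.2]
finger_gap: 0.0198
```

Call:
{"fn": "arm_command", "kwargs": {
  "delta_pos": [
    [0, 0.0125, 0],
    [-0.001, 0.0125, 0],
    [0, 0.0125, 0],
    [0, 0, 0]
  ],
  "twist": [0, 0, 0, 0],
  "grip": [-0.9, -0.9, -0.9, -0.9]
}}

```text
time: 12.85
position: [0.5652, 0.016, 0.0442]
ee_rot: [-3.142, -0.0, 1.595]
ft_force: [0.4, 0.3, -2.2]
finger_gap: 0.0196
```

Call:
{"fn": "arm_command", "kwargs": {
  "delta_pos": [
    [0, 0.0125, 0],
    [-0.001, 0.0125, 0],
    [0, 0.0125, 0],
    [0, 0, 0]
  ],
  "twist": [0, 0, 0, 0],
  "grip": [-0.9, -0.9, -0.9, -0.9]
}}

```text
time: 13.35
position: [0.5648, 0.0311, 0.0442]
ee_rot: [-3.142, -0.0, 1.595]
ft_force: [0.7, 0.5, -2.6]
finger_gap: 0.0198
```

Call:
{"fn": "arm_command", "kwargs": {
  "delta_pos": [
    [0, 0.0125, 0],
    [0, 0, 0],
    [0, 0, 0],
    [0, 0, 0],
    [0, 0, 0]
  ],
  "twist": [0, 0, 0, 0, 0],
  "grip": [-0.9, -0.9, -0.15, -0.15, -0.15]
}}

```text
time: 13.98
position: [0.5653, 0.0354, 0.0447]
ee_rot: [3.141, 0.0, 1.594]
ft_force: [-0.3, -0.2, -0.4]
finger_gap: 0.0394
```

Call:
{"fn": "arm_command", "kwargs": {
  "delta_pos": [
    [0.001, -0.05, 0],
    [0.001, -0.05, 0],
    [0.001, -0.03, 0],
    [0, 0, 0],
    [0, 0, 0]
  ],
  "twist": [0, 0, 0, 0, 0],
  "grip": [-0.15, -0.15, -0.15, -0.15, -0.15]
}}

```text
time: 14.6
position: [0.5659, -0.0165, 0.0442]
ee_rot: [-3.141, -0.0, 1.593]
ft_force: [-0.4, -0.2, -0.3]
finger_gap: 0.0402
```

Run:
```python
from h import *
s=ctrl.observe(); C=cal('wrist'); im,d=ctrl.camera('wrist'); print(s['position'],s['ft_force'],s['finger_gap'])
save('w6.png',im[60:384,90:420],1.8); np.save('w6.npy',d)
for r in range(150,250,12): 
    print(r,[np.round(at_depth('wrist',(c,r),d[r,c],C),4).tolist() for c in (258,262)])
```

```text
[ 0.5659086  -0.01645936  0.04417094] [-0.37223346 -0.18516335 -0.30486057] 0.040156239691012056
150 [[0.5633, 0.0348, 0.0536], [0.5656, 0.0349, 0.0539]]
162 [[0.5634, 0.0278, 0.0533], [0.5658, 0.0278, 0.0529]]
174 [[0.5636, 0.0207, 0.0528], [0.5659, 0.0209, 0.0538]]
186 [[0.5637, 0.0133, 0.052], [0.5661, 0.0135, 0.0529]]
198 [[0.5639, 0.0056, 0.0509], [0.5663, 0.0059, 0.0518]]
210 [[0.5641, -0.0015, 0.0526], [0.5665, -0.0015, 0.0525]]
222 [[0.5642, -0.0094, 0.052], [0.5667, -0.0093, 0.0521]]
234 [[0.5644, -0.0173, 0.052], [0.5669, -0.0175, 0.0512]]
246 [[0.5646, -0.0262, 0.0501], [0.5671, -0.0251, 0.0523]]
```

View pics/w6.png

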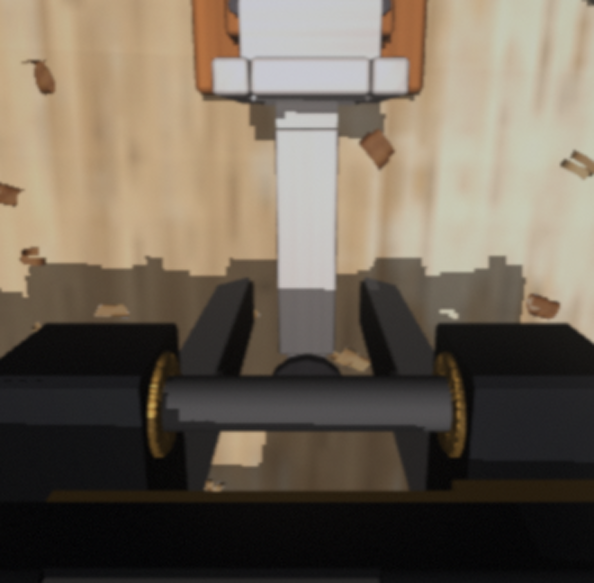

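The bar rests in the bore with a slight droop (top at about 0.052 at the grip), its notch edge just outside the flange. The fingers straddle it at bar x ≈ -45. I'll lower 2 mm, regrip and lift 3 mm to level it.

Call:
{"fn": "arm_command", "kwargs": {
  "delta_pos": [
    [0, 0, -0.005],
    [0, 0, 0],
    [0, 0, 0],
    [0, 0, 0],
    [0, 0, 0]
  ],
  "twist": [0, 0, 0, 0, 0],
  "grip": [-0.15, -0.9, -0.9, -0.9, -0.9]
}}

```text
time: 15.28
position: [0.566, -0.0162, 0.0422]
ee_rot: [-3.142, -0.0, 1.594]
ft_force: [-0.0, 1.5, 0.6]
finger_gap: 0.0201
```

Call:
{"fn": "arm_command", "kwargs": {
  "delta_pos": [
    [0, 0, 0],
    [0, 0, 0.004],
    [0, 0, 0.003],
    [0, 0, 0]
  ],
  "twist": [0, 0, 0, 0],
  "grip": [-0.9, -0.9, -0.9, -0.9]
}}

```text
time: 15.78
position: [0.5656, -0.0165, 0.0446]
ee_rot: [-3.141, 0.0, 1.594]
ft_force: [0.7, -0.1, -4.1]
finger_gap: 0.0197
```

Call:
{"fn": "arm_command", "kwargs": {
  "delta_pos": [
    [0, 0.0125, 0],
    [-0.001, 0.0125, 0],
    [0, 0.0125, 0],
    [0, 0, 0]
  ],
  "twist": [0, 0, 0, 0],
  "grip": [-0.9, -0.9, -0.9, -0.9]
}}

```text
time: 16.27
position: [0.5654, -0.0005, 0.0449]
ee_rot: [-3.141, -0.001, 1.595]
ft_force: [-0.1, 0.8, -4.0]
finger_gap: 0.0198
```

Call:
{"fn": "arm_command", "kwargs": {
  "delta_pos": [
    [0, 0.0125, 0],
    [-0.001, 0.0125, 0],
    [0, 0.0125, 0],
    [0, 0, 0]
  ],
  "twist": [0, 0, 0, 0],
  "grip": [-0.9, -0.9, -0.9, -0.9]
}}

```text
time: 16.77
position: [0.5651, 0.0144, 0.045]
ee_rot: [-3.141, -0.001, 1.594]
ft_force: [-0.3, 0.9, -4.6]
finger_gap: 0.0196
```

Call:
{"fn": "arm_command", "kwargs": {
  "delta_pos": [
    [-0.001, 0.0125, 0],
    [0, 0.0075, 0],
    [0, 0, 0]
  ],
  "twist": [0, 0, 0],
  "grip": [-0.9, -0.9, -0.9]
}}

```text
time: 17.15
position: [0.5649, 0.022, 0.0451]
ee_rot: [3.141, -0.0, 1.594]
ft_force: [0.2, 0.5, -4.3]
finger_gap: 0.0198
```

Run:
```python
from h import *
s=ctrl.observe(); C=cal('wrist'); im,d=ctrl.camera('wrist'); print(s['position'],s['ft_force'],s['finger_gap'])
save('w7.png',im[60:260,130:390],3)
f=lambda r: [np.round(at_depth('wrist',(c,r),d[r,c],C),4).tolist() for c in (258,)]
for r in range(100,225,4): print(r,f(r),im[r,258].tolist())
```

```text
[0.56488406 0.02198972 0.04509287] [ 0.20842611  0.49765586 -4.31247661] 0.019792376649560354
100 [[0.5616, 0.1013, 0.048]] [98, 94, 93]
104 [[0.5616, 0.0992, 0.0479]] [193, 194, 201]
108 [[0.5617, 0.0969, 0.0478]] [194, 194, 200]
112 [[0.5617, 0.0947, 0.0485]] [193, 194, 199]
116 [[0.5618, 0.0924, 0.0485]] [192, 191, 189]
120 [[0.562, 0.0896, 0.0657]] [187, 186, 186]
124 [[0.562, 0.0876, 0.0656]] [194, 195, 197]
128 [[0.5621, 0.0855, 0.0668]] [193, 191, 188]
132 [[0.5621, 0.0835, 0.0668]] [194, 186, 184]
136 [[0.5621, 0.0814, 0.0661]] [194, 188, 186]
140 [[0.5622, 0.0794, 0.0667]] [194, 194, 194]
144 [[0.5622, 0.0773, 0.0671]] [194, 192, 189]
148 [[0.5623, 0.0751, 0.0661]] [194, 191, 188]
152 [[0.5623, 0.073, 0.0664]] [193, 189, 187]
156 [[0.5624, 0.0709, 0.0662]] [192, 184, 181]
160 [[0.5624, 0.0688, 0.0667]] [194, 186, 184]
164 [[0.5625, 0.0666, 0.0663]] [193, 186, 183]
168 [[0.5625, 0.0646, 0.068]] [127, 121, 118]
172 [[0.5626, 0.0633, 0.0733]] [187, 183, 181]
176 [[0.5626, 0.0611, 0.0731]] [194, 194, 194]
180 [[0.5627, 0.0592, 0.0738]] [194, 194, 195]
184 [[0.5627, 0.0569, 0.073]] [194, 193, 190]
188 [[0.5627, 0.051, 0.0551]] [160, 158, 156]
192 [[0.5628, 0.0484, 0.0545]] [194, 194, 192]
196 [[0.5628, 0.0458, 0.054]] [193, 192, 190]
200 [[0.5629, 0.0435, 0.0545]] [193, 192, 190]
204 [[0.5629, 0.0408, 0.054]] [192, 191, 188]
208 [[0.563, 0.0383, 0.0538]] [193, 191, 188]
212 [[0.5631, 0.036, 0.0547]] [193, 191, 188]
216 [[0.5631, 0.0333, 0.054]] [192, 189, 187]
220 [[0.5632, 0.0307, 0.054]] [180, 177, 174]
224 [[0.5632, 0.0281, 0.0541]] [105, 100, 99]
```

About 12.5 mm remain, with the notch's far edge at y ≈ 0.1015 against 0.1145 at home. I'll creep in.

Call:
{"fn": "arm_command", "kwargs": {
  "delta_pos": [
    [0, 0.01, 0],
    [-0.001, 0.01, 0],
    [0, 0.004, 0],
    [0, 0, 0]
  ],
  "twist": [0, 0, 0, 0],
  "grip": [-0.9, -0.9, -0.9, -0.9]
}}

```text
time: 17.7
position: [0.5647, 0.0312, 0.0453]
ee_rot: [3.141, 0.0, 1.594]
ft_force: [-0.4, -1.5, -2.1]
finger_gap: 0.0197
```

Call:
{"fn": "arm_command", "kwargs": {
  "delta_pos": [
    [0, 0.0025, 0],
    [0, 0, 0]
  ],
  "twist": [0, 0],
  "grip": [-0.9, -0.9]
}}

```text
time: 17.95
position: [0.5647, 0.0318, 0.0453]
ee_rot: [3.141, 0.001, 1.594]
ft_force: [-0.4, -3.2, -1.4]
finger_gap: 0.0194
```

Call:
{"fn": "arm_command", "kwargs": {
  "delta_pos": [
    [0, 0.0025, 0],
    [0, 0, 0]
  ],
  "twist": [0, 0],
  "grip": [-0.9, -0.9]
}}

```text
time: 18.2
position: [0.5647, 0.0329, 0.0453]
ee_rot: [3.141, 0.001, 1.594]
ft_force: [-0.8, -4.2, -0.6]
finger_gap: 0.0198
```

Force is building a little (-4 N). I'll check whether this is the bottom.

Run:
```python
from h import *
s=ctrl.observe(); C=cal('wrist'); im,d=ctrl.camera('wrist'); print(s['position'],s['ft_force'])
for r in range(84,128,2): print(r,np.round(at_depth('wrist',(258,r),d[r,258],C),4).tolist(),im[r,258].tolist(),im[r,250].tolist())
for r in (180,188,192,200,208,216): print(r,np.round(at_depth('wrist',(258,r),d[r,258],C),4).tolist())
save('w8.png',im[50:250,130:390],3)
```

```text
[0.56471143 0.03285795 0.04532069] [-0.76178677 -4.18605865 -0.62346987]
84 [0.5614, 0.1186, 0.0639] [53, 50, 49] [54, 51, 50]
86 [0.5613, 0.1185, 0.0572] [87, 83, 82] [86, 81, 80]
88 [0.5613, 0.1179, 0.0546] [104, 99, 98] [100, 94, 94]
90 [0.5614, 0.1166, 0.0564] [104, 99, 98] [124, 120, 120]
92 [0.5614, 0.1155, 0.0569] [103, 98, 97] [190, 191, 191]
94 [0.5614, 0.1145, 0.0564] [104, 99, 98] [193, 194, 194]
96 [0.5615, 0.1134, 0.0569] [102, 97, 96] [186, 186, 188]
98 [0.5615, 0.1125, 0.056] [69, 65, 63] [100, 96, 95]
100 [0.5614, 0.1122, 0.0481] [94, 89, 89] [94, 89, 88]
102 [0.5614, 0.1112, 0.0472] [109, 103, 102] [129, 125, 126]
104 [0.5615, 0.11, 0.048] [110, 104, 103] [185, 185, 192]
106 [0.5615, 0.1089, 0.0485] [108, 102, 102] [188, 187, 195]
108 [0.5628, 0.096, 0.2168] [107, 102, 100] [187, 188, 195]
110 [0.5615, 0.1067, 0.0483] [107, 101, 100] [187, 187, 195]
112 [0.5616, 0.1055, 0.0489] [106, 101, 99] [188, 188, 195]
114 [0.5616, 0.1044, 0.0482] [103, 98, 97] [188, 188, 188]
116 [0.5616, 0.1033, 0.0484] [102, 98, 96] [188, 187, 185]
118 [0.5617, 0.1021, 0.0498] [174, 174, 175] [189, 188, 190]
120 [0.5617, 0.1011, 0.0472] [194, 195, 197] [188, 188, 191]
122 [0.5617, 0.0999, 0.0481] [195, 195, 194] [188, 189, 187]
124 [0.5617, 0.0988, 0.0483] [195, 195, 192] [189, 189, 187]
126 [0.5617, 0.0976, 0.0489] [195, 196, 195] [188, 189, 189]
180 [0.5625, 0.0684, 0.0648]
188 [0.5626, 0.0647, 0.0687]
192 [0.5626, 0.0633, 0.0724]
200 [0.5627, 0.0592, 0.0737]
208 [0.5628, 0.0491, 0.0537]
216 [0.5629, 0.044, 0.0537]
```

View pics/w8.png

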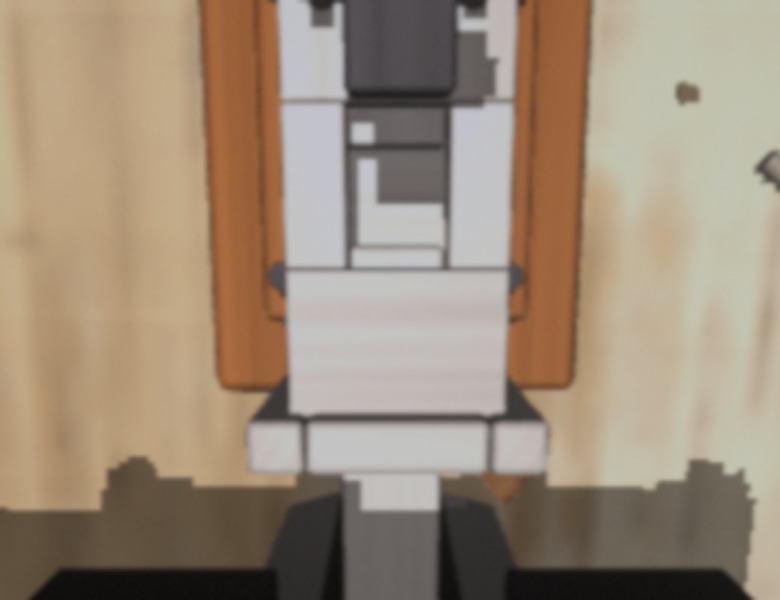

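The notch's far edge is at y ≈ 0.1125 (home ≈ 0.1145), so the bar is near home. I'll ease two more small steps.

Call:
{"fn": "arm_command", "kwargs": {
  "delta_pos": [
    [0, 0.0025, 0],
    [0, 0, 0]
  ],
  "twist": [0, 0],
  "grip": [-0.9, -0.9]
}}

```text
time: 18.5
position: [0.5647, 0.0336, 0.0454]
ee_rot: [3.141, 0.001, 1.594]
ft_force: [-0.1, -5.1, -0.1]
finger_gap: 0.0197
```

Call:
{"fn": "arm_command", "kwargs": {
  "delta_pos": [
    [0, 0.0025, 0],
    [0, 0, 0]
  ],
  "twist": [0, 0],
  "grip": [-0.9, -0.9]
}}

```text
time: 18.75
position: [0.5647, 0.0337, 0.0453]
ee_rot: [3.141, 0.003, 1.594]
ft_force: [-0.1, -8.4, -0.2]
finger_gap: 0.02
```

It stalled at TCP y = 0.0337 with 8 N, so that's the bottom. I'll release and go up.

Call:
{"fn": "arm_command", "kwargs": {
  "delta_pos": [
    [0, 0, 0],
    [0, 0, 0],
    [0, 0, 0],
    [0, 0, 0.1],
    [0, 0, 0.125]
  ],
  "twist": [0, 0, 0, 0, 0],
  "grip": [-0.2, -0.2, -0.2, -0.2, -0.2]
}}

```text
time: 19.38
position: [0.5629, 0.0359, 0.1344]
ee_rot: [-3.138, -0.001, 1.594]
ft_force: [0.8, -0.3, 0.2]
finger_gap: 0.0373
```

Call:
{"fn": "arm_command", "kwargs": {
  "delta_pos": [
    [0, 0, 0.125],
    [0, 0, 0.125],
    [0, 0, 0],
    [0, 0, 0],
    [0, 0, 0]
  ],
  "twist": [0, 0, 0, 0, 0],
  "grip": [-1, -1, -1, -1, -1]
}}

```text
time: 20.0
position: [0.563, 0.0355, 0.2327]
ee_rot: [-3.137, -0.001, 1.594]
ft_force: [0.3, -0.0, 0.2]
finger_gap: 0.0
```

Run:
```python
from h import *
s=ctrl.observe(); C=cal('wrist'); im,d=ctrl.camera('wrist'); print(s['position'],s['finger_gap'])
save('w9.png',im[0:260,120:400],2.3)
P=np.array([at_depth('wrist',(u,v),d[v,u],C) for v in range(0,230) for u in range(200,320) if d[v,u]>0]); 
for lo,hi in ((.074,.09),(.09,.1),(.1,.11),(.11,.12),(.12,.13),(.13,.137),(.137,.16)):
    q=P[(P[:,2]>lo)&(P[:,2]<hi)&(P[:,1]>.08)&(P[:,1]<.19)]
    if len(q): print(lo,len(q),np.round(q.min(0),4),np.round(q.max(0),4),np.round(q.mean(0),4))
q=P[(P[:,2]>.045)&(P[:,2]<.062)&(abs(P[:,0]-.565)<.008)&(P[:,1]>-.04)&(P[:,1]<.125)]
for y in np.arange(-.03,.125,.005):
    k=q[abs(q[:,1]-y)<.0025]; 
    if len(k): print(round(y,3),len(k),np.round(np.median(k,0),4))
for n in('latch_tip','latch_pivot'): print(n,[(round(x['conf'],2),np.round(x['location'])) for x in ctrl.mark_of(n,'wrist')[:2]])
```

```text
[0.56296706 0.03547742 0.23267277] 4.221724903468685e-06
0.074 64 [0.5462 0.1325 0.074 ] [0.5788 0.1406 0.0793] [0.5621 0.136  0.0769]
0.1 273 [0.5559 0.1137 0.1052] [0.5696 0.1323 0.11  ] [0.5627 0.123  0.1079]
0.11 6 [0.557  0.1205 0.11  ] [0.5692 0.13   0.1112] [0.565  0.125  0.1103]
0.12 1 [0.5694 0.1308 0.1298] [0.5694 0.1308 0.1298] [0.5694 0.1308 0.1298]
0.13 203 [0.5508 0.1302 0.1311] [0.5747 0.1417 0.137 ] [0.5626 0.1353 0.1352]
0.137 150 [0.5509 0.1322 0.137 ] [0.5736 0.1402 0.1393] [0.5626 0.1362 0.1377]
-0.015 1 [ 0.5657 -0.0126  0.0498]
-0.01 37 [ 0.5643 -0.0096  0.0513]
-0.005 40 [ 0.5642 -0.005   0.0515]
0.0 42 [ 0.5654 -0.      0.0519]
0.005 47 [0.564  0.0046 0.0515]
0.01 49 [0.5639 0.0102 0.0512]
0.015 34 [0.565  0.014  0.0483]
0.02 49 [0.5649 0.0199 0.0539]
0.025 46 [0.5648 0.025  0.0539]
0.03 45 [0.5659 0.0301 0.0541]
0.035 47 [0.5658 0.0352 0.0543]
0.04 47 [0.5656 0.0395 0.0542]
0.045 48 [0.5649 0.0452 0.0548]
0.05 50 [0.5654 0.0506 0.0544]
0.09 12 [0.5649 0.0917 0.0555]
0.095 49 [0.5643 0.0951 0.0551]
0.1 54 [0.5642 0.1    0.0477]
0.105 54 [0.5653 0.105  0.0479]
0.11 48 [0.5645 0.1103 0.0483]
0.115 39 [0.565  0.1142 0.0558]
0.12 1 [0.572  0.1176 0.0602]
latch_tip [(0.94, array([266.,  80.])), (0.27, array([262., 145.]))]
latch_pivot [(0.88, array([262.,  93.]))]
```

View pics/w9.png

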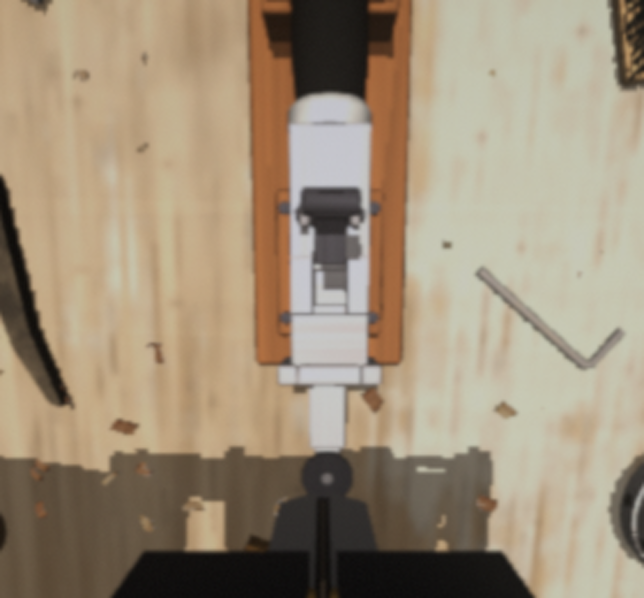

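The bar is home: notch from y = 0.097 to 0.1135 in the slot, cutter outside, droop about 1°. The latch stands upright with its roll at y 0.130–0.142, z ≈ 0.139. I'll go behind it with closed fingers and sweep it toward the mouth.

Call:
{"fn": "arm_command", "kwargs": {
  "delta_pos": [
    [0, 0.0675, 0],
    [0, 0.0675, 0],
    [0, 0.0675, 0],
    [0, 0.0675, 0],
    [0, 0.0675, 0]
  ],
  "twist": [0, 0, 0, 0, 0],
  "grip": [-1, -1, -1, -1, -1]
}}

```text
time: 20.78
position: [0.564, 0.171, 0.2341]
ee_rot: [-3.14, 0.0, 1.594]
ft_force: [0.2, -0.1, 0.3]
finger_gap: 0.0006
```

Call:
{"fn": "arm_command", "kwargs": {
  "delta_pos": [
    [0, 0, -0.1],
    [0, 0, -0.1],
    [0, 0, -0.07],
    [0, 0, 0]
  ],
  "twist": [0, 0, 0, 0],
  "grip": [-1, -1, -1, -1]
}}

```text
time: 21.28
position: [0.5615, 0.1697, 0.1234]
ee_rot: [-3.134, 0.001, 1.594]
ft_force: [-0.3, 0.1, -0.0]
finger_gap: 0.0003
```

Call:
{"fn": "arm_command", "kwargs": {
  "delta_pos": [
    [0, -0.02, 0],
    [0, -0.02, 0],
    [0, -0.02, 0],
    [0, -0.02, 0],
    [0, -0.015, 0]
  ],
  "twist": [0, 0, 0, 0, 0],
  "grip": [-1, -1, -1, -1, -1]
}}

```text
time: 21.9
position: [0.5644, 0.1316, 0.1272]
ee_rot: [3.141, -0.0, 1.594]
ft_force: [0.4, 0.8, -0.2]
finger_gap: 0.0003
```

Call:
{"fn": "arm_command", "kwargs": {
  "delta_pos": [
    [0, -0.017, -0.01],
    [0, -0.017, -0.016],
    [0, -0.017, -0.018],
    [0, -0.017, -0.018],
    [0, -0.017, -0.018]
  ],
  "twist": [0, 0, 0, 0, 0],
  "grip": [-1, -1, -1, -1, -1]
}}

```text
time: 22.52
position: [0.564, 0.0978, 0.0942]
ee_rot: [-3.141, -0.0, 1.594]
ft_force: [0.4, 0.3, -0.2]
finger_gap: 0.0008
```

Run:
```python
from h import *
s=ctrl.observe(); print(s['position'],s['ft_force'])
n='scene'; C=cal(n); im,d=ctrl.camera(n); cv2.imwrite('pics/s2.png',cv2.resize(im[110:230,110:270,::-1],None,fx=4.5,fy=4.5,interpolation=cv2.INTER_CUBIC))
```

```text
[0.56402283 0.09782752 0.09417717] [ 0.38096922  0.30159849 -0.23386351]
```

View pics/s2.png

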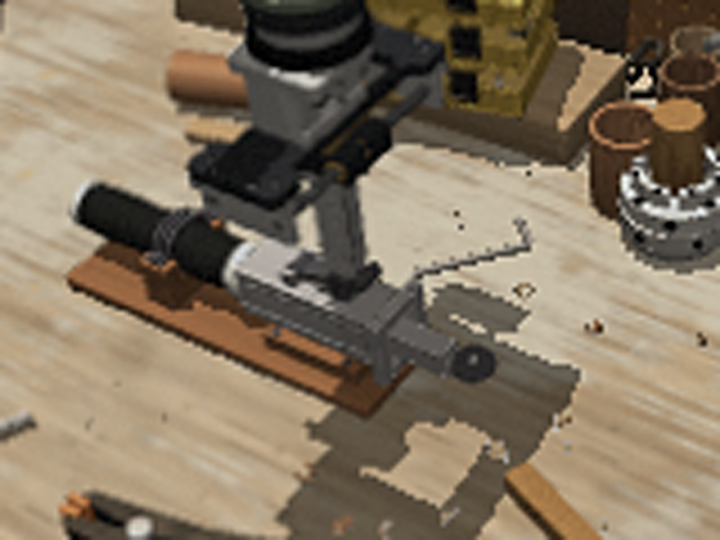

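The scene view shows the latch swung down nearly flat with the fingers on its arm behind the roll. I'll step over the roll and press it down.

Call:
{"fn": "arm_command", "kwargs": {
  "delta_pos": [
    [0, 0, 0.04],
    [0, -0.038, 0],
    [0, 0, -0.03],
    [0, 0, -0.018],
    [0, 0, 0]
  ],
  "twist": [0, 0, 0, 0, 0],
  "grip": [-1, -1, -1, -1, -1]
}}

```text
time: 23.2
position: [0.5631, 0.0831, 0.0903]
ee_rot: [-3.138, -0.0, 1.594]
ft_force: [-0.2, 0.0, -0.1]
finger_gap: 0.0003
```

Call:
{"fn": "arm_command", "kwargs": {
  "delta_pos": [
    [0, 0, -0.006],
    [0, 0, -0.003],
    [0, 0, 0]
  ],
  "twist": [0, 0, 0],
  "grip": [-1, -1, -1]
}}

```text
time: 23.58
position: [0.5643, 0.0831, 0.0885]
ee_rot: [-3.141, -0.0, 1.594]
ft_force: [-1.1, -0.3, 2.3]
finger_gap: 0.0005
```

Call:
{"fn": "arm_command", "kwargs": {
  "delta_pos": [
    [0, 0, -0.004],
    [0, 0, 0]
  ],
  "twist": [0, 0],
  "grip": [-1, -1]
}}

```text
time: 23.82
position: [0.5645, 0.0831, 0.0881]
ee_rot: [3.142, -0.0, 1.594]
ft_force: [-3.9, -0.1, 8.4]
finger_gap: 0.0005
```

Call:
{"fn": "arm_command", "kwargs": {
  "delta_pos": [
    [0, 0, -0.003],
    [0, 0, 0]
  ],
  "twist": [0, 0],
  "grip": [-1, -1]
}}

```text
time: 24.08
position: [0.5646, 0.0831, 0.0878]
ee_rot: [3.141, 0.0, 1.594]
ft_force: [-5.9, -0.3, 13.2]
finger_gap: 0.0007
```

It stopped hard with the tips at 0.080 m, which is exactly the latch-down height. I'll back away and check.

Call:
{"fn": "arm_command", "kwargs": {
  "delta_pos": [
    [0, 0, 0.06],
    [0, 0, 0.12],
    [0, -0.1, 0.12],
    [0, -0.1, 0],
    [0, 0, 0]
  ],
  "twist": [0, 0, 0, 0, 0],
  "grip": [-1, -1, -1, -1, -1]
}}

```text
time: 24.7
position: [0.5651, 0.0008, 0.2062]
ee_rot: [3.139, 0.001, 1.59]
ft_force: [0.4, -0.1, -0.5]
finger_gap: 0.0008
```

Run:
```python
from h import *
s=ctrl.observe(); C=cal('wrist'); im,d=ctrl.camera('wrist'); print(s['position'],s['ft_force'])
save('w10.png',im[0:240,150:370],2.5)
P=np.array([at_depth('wrist',(u,v),d[v,u],C) for v in range(0,225) for u in range(200,320) if d[v,u]>0]); 
q=P[(P[:,2]>.073)&(P[:,2]<.16)&(abs(P[:,0]-.564)<.006)&(P[:,1]>.07)&(P[:,1]<.19)]
for y in np.arange(.07,.16,.005):
    k=q[abs(q[:,1]-y)<.0025]
    if len(k): print(round(y,3),len(k),np.round([np.median(k[:,2]),k[:,2].max()],4))
k=P[(P[:,2]>.045)&(P[:,2]<.062)&(abs(P[:,0]-.565)<.008)&(P[:,1]>.0)&(P[:,1]<.05)]
for y in (.01,.015,.02,.03,.045): 
    m=k[abs(k[:,1]-y)<.0025]; print(y,np.round(np.median(m,0),4))
for n in('latch_tip','latch_pivot'):
    for x in ctrl.mark_of(n,'wrist')[:1]: print(n,x['conf'],at_z('wrist',x['location'],.08 if n=='latch_tip' else .072,C))
im,d=ctrl.camera('top'); 
for n in('square_bar','pointed_bar','pen_blank','burl','brush_'):
    for x in ctrl.mark_of(n,'top')[:1]: print(n,round(x['conf'],2),np.round(x['location'],1),np.round(at_z('top',x['location'],.02),3))
```

```text
[0.56506312 0.00075444 0.20621879] [ 0.35707113 -0.13127431 -0.45769975]
0.075 48 [0.0796 0.0823]
0.08 60 [0.0806 0.0817]
0.085 60 [0.0756 0.0805]
0.09 60 [0.0752 0.0768]
0.095 59 [0.0753 0.0768]
0.1 58 [0.0755 0.0776]
0.105 54 [0.0751 0.0768]
0.11 57 [0.0755 0.0778]
0.115 68 [0.0753 0.0779]
0.12 59 [0.0753 0.0765]
0.125 62 [0.0751 0.0767]
0.13 67 [0.0751 0.0768]
0.135 75 [0.0766 0.0793]
0.14 60 [0.078 0.08 ]
0.145 24 [0.0758 0.0778]
0.01 [0.5649 0.0107 0.0515]
0.015 [0.5649 0.0146 0.0475]
0.02 [0.5653 0.02   0.0539]
0.03 [0.5657 0.0299 0.054 ]
0.045 [0.5654 0.0449 0.0543]
latch_tip 0.89 [0.56451021 0.08165457 0.08      ]
latch_pivot 0.89 [0.56242884 0.13602013 0.072     ]
square_bar 0.77 [378.  233.2] [ 0.485 -0.45   0.02 ]
pen_blank 0.56 [272.  228.4] [ 0.493 -0.117  0.02 ]
burl 0.6 [246.3 130.7] [ 0.805 -0.028  0.02 ]
brush_ 0.61 [144.7 158.9] [0.705 0.297 0.02 ]
```

The latch is flat: its arm is level at z = 0.075 and the roll top is at 0.0806. The bar has not moved since it was seated. Handing in.

```bash
python3 -c "
from bench import ctrl
print(ctrl.finish_job())"
```

```text
the job is handed in; nothing more can be done
None
```

I slid the round-cutter bar (middle slot) shank first, notch up, into the socket until it stopped at the bottom. I then swept the latch down with closed fingers, backed the arm off and handed the job in at about 25 s. No verdict was returned.

**Bar:** It stopped at 8 N of push force, well under the 40 N limit. Measured against the flange, its shank end is within about 2 mm of the bottom. It droops about 1° and did not move when the latch went down.

**Latch:** It came to a hard stop at the stated down height, taking 13 N. Depth afterwards shows the latch arm level (z about 0.075) and its roll top at 0.081 m, against 0.080 m stated.

**Other things:**
- The square bar, pen blank and brush read close to their first positions.
- The burl read 20 mm off in x. I put that down to computing it at a different height, because its pixel moved by less than 2.
- The last top view did not report the pointed bar, so its place is not re-confirmed. No unexpected force showed when I lifted the bar next to it.

**Disagreements and gaps:**
- The first two wrist views of the bar differed by 5 mm sideways, and the finger clearance covered it.
- The cradle and the flange gave handle positions about 9 mm apart. I used the flange.
- My last check picture was over the viewing limit, so that check rests on depth numbers only.

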